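Scoop back in the canister, right lid on each

TASK

Close up the canister set: put the red scoop back inside the widest of the three open canisters and shut each of the three with the round lid that belongs to it, fully seated and level. Let the canisters stand where they are, and leave the square lid and the spoon rest where they lie.

Things in the scene. Friction and masses are not known exactly. Their poses are not given: they have to be found in the camera images.
- large_rim (a point): Open-topped plain stainless canister, 124 mm outside diameter, 118 mm inside, 65 mm high, floor 5 mm thick; it stands loose and empty on the counter. The point is the centre of its mouth, level with the rim; z is up, out of the mouth.
- medium_rim (a point): Open-topped plain stainless canister, 100 mm outside diameter, 94 mm inside, 100 mm high, floor 5 mm thick; it stands loose and empty on the counter. The point is the centre of its mouth, level with the rim; z is up, out of the mouth.
- small_rim (a point): Open-topped plain stainless canister, 76 mm outside diameter, 70 mm inside, 115 mm high, floor 5 mm thick; it stands loose and empty on the counter. The point is the centre of its mouth, level with the rim; z is up, out of the mouth.
- large_lid_knob (a point): Round stainless lid of the 124 mm canister, right way up on the counter: disc 132 mm across, 4 mm thick; tapered plug under it, 10 mm deep, 110 to 102 mm across; black knob on top, 30 mm high, 24 mm across (18 at its lowest 6 mm). The point is mid-knob on the axis, 15 mm above the disc's top, 29 above the plug's foot; z up. Seated, the disc lies on the rim and the point is 19 mm above the rim.
- medium_lid_knob (a point): Round stainless lid of the 100 mm canister, right way up on the counter: disc 108 mm across, 4 mm thick; tapered plug under it, 10 mm deep, 86 to 78 mm across; black knob on top, 30 mm high, 24 mm across (18 at its lowest 6 mm). The point is mid-knob on the axis, 15 mm above the disc's top, 29 above the plug's foot; z up. Seated, the disc lies on the rim and the point is 19 mm above the rim.
- small_lid_knob (a point): Round stainless lid of the 76 mm canister, right way up on the counter: disc 84 mm across, 4 mm thick; tapered plug under it, 10 mm deep, 62 to 54 mm across; black knob on top, 30 mm high, 24 mm across (18 at its lowest 6 mm). The point is mid-knob on the axis, 15 mm above the disc's top, 29 above the plug's foot; z up. Seated, the disc lies on the rim and the point is 19 mm above the rim.
- scoop_handle (a point): Red plastic scoop standing on its cup (42 mm across, 28 high), with a flat handle 14 mm wide, 8 thick, flush with the cup's rim; 85 mm long in all. The point is in the handle, 37 mm from the cup's axis, 24 above the cup's underside. x points along the handle away from the cup, z up; the handle ends 27 mm beyond the point, the cup's far side is 58 mm behind it.
- square_lid_knob (a point): Bystander: square stainless lid, 88 mm a side, with the same black knob; it belongs to some other tin. The point is the middle of its knob, 29 mm above the counter.
- spoon_rest_mid (a point): Bystander: white ceramic spoon rest, a shallow round dish 92 mm across, 16 mm high, with a 25 mm tab towards its -x. The point is on the dish's axis, 8 mm above the counter.
Things that resemble listed ones, but are neither listed nor needed, are in the scene too. Leave any brown or purple look-alike of the part that bears large_lid_knob alone.

How it is judged:
By the outcome, as a careful person would: the job done as asked, in the order asked, and still so for the second after the job is handed in, with the robot touching nothing.
It also fails if it takes over 115 s, if anything falls off the work surface, if the arm or the gripper's body presses on something with over 40 N, if the wrist force passes 120 N, or if a joint passes its speed limit or range.

ROBOT

A 7-joint arm with a two-finger parallel gripper is mounted at the origin on the work surface. World frame = base frame: x ahead of the robot, y to its left, z up, the work surface at z = 0. Lengths are in m, angles in rad, forces in N, time in s.
With the tool pointing down it reaches from about 0.425 to 0.925 m from the base axis. Payload 6.8 kg.
Tool frame: the origin (TCP) lies midway between the tips of the shut fingers; the grasp point (between the pads) lies 19 mm behind it; z points along the fingers, y is the line along which they close (so a half turn about z gives the same grasp; the last joint's range is limited). The gripper opens to 85 mm and grips with 20 to 120 N. Pads are 22 mm wide; open, the fingers measure 114 mm over their backs; the gripper's body (76 mm by 85 mm) begins 54 mm behind the grasp point. The pads swing forward as they close: fully open they stand 13 mm farther back than shut.
Start: joints at [-1.336, 0.477, 0.022, 1.555, -0.011, 1.109, -0.083], TCP at [0.227, 0.636, 0.231] pointing down, gripper open.
Joint ranges: [-2.96, 2.96], [-0.34, 2.1], [-1.41, 1.46], [0.24, 2.44], [-1.37, 4.51], [0.17, 1.92], [-2.96, 2.96]. Speed limits (rad/s): [2.39, 2.39, 3.14, 3.14, 3.14, 3.14, 3.14].

INTERFACE

Orientations are given as a unit quaternion [w, x, y, z].
In Python, from station import bot gives the robot as it stands.
- The arm moves only by the tool jog_arm, never from a script. Its argument "rows" is a list of rows, each an object of numbers: "fingers": the finger opening in mm, from 0 to 85.4; "x", "y", "z": the shift along the tool's x, y, z in mm; "ax", "ay", "az": the turn, a rotation vector about the tool's x, y, z in degrees. A call has exactly 8 rows; each row shifts and turns the commanded pose from where the row before left it, along the tool's axes as they then stand; what a row does not reach is not made up. A row lasts 1/10 s, in which the tool goes at most 50 mm and 8.59 degrees, less where a joint would pass 70% of its speed; a pose out of reach is approached as far as the arm can. A call with a gripper value outside its range is refused whole. The fingers move at their own pace and stop on an object; "force" is the grip in N (left out, the last holds). Time passes only in rows, so rows that do not move let the fingers close, or fill a call up. It gives the time, the measured TCP pose, the force, the opening and the grip force at its end, in the units of the state.
- bot.get_obs(): the state, without advancing time (a new reading comes with each control period).
- bot.read_camera(name): name is "side" or "top" or "wrist"; returns a dict with "pixels" (400x640x3 uint8, red, green, blue), "vertical_fov" (degrees; the focal length in pixels is half the picture's height over the tangent of half this angle, whatever the lens; pixels are square), "cx", "cy" (the principal point, pixels), "world_from_camera" (4x4, takes a point from camera to world coordinates). Camera axes: x right, y down, z forward; pixel columns grow to the right and rows downward; lengths in m; the calibration is good to about 2 mm. A picture is of the moment at which its call begins. There is no depth.
- bot.hand_in(): hands the job in; it is judged then, once.
The state is a dict: "t": time; "q": joint angles; "joint_vel": joint speeds; "joint_torque": joint torques, N m; "eef_pos": TCP position; "tool_rot": TCP orientation; "contact_force": force on the tool from outside, world axes, zero at the start; "torque": the same for the moment, N m; "gripper_width": opening from 0.0 (shut) to 1.0 (fully open); "grasp_force": force on a finger pad.
Only numpy, scipy, OpenCV 4.12 (cv2) and the standard library are available. Lean on these libraries where they do the work, as an engineer would, in place of code of your own. Each camera call takes 0.05 s, during which the arm holds its last target. There are 200 camera calls.

## Working session

There is one attempt and no reset: what is moved stays moved. The work goes in short steps, Python scripts to look and compute and a tool call to move; the robot and the scene stay as the last step left them, time stands still between calls to the robot, and variables do not carry over. Pictures are saved under pics/ and viewed, at most 17 in all, crops included, and the job is handed in when it is done.

Besides the shell and the picture viewer there is one more tool, called after ">>>" by a JSON object that holds its "api" and its "payload", one argument or row to a line. jog_arm: Moves the arm, as the interface text tells. Its arguments: {"type":"object","properties":{"rows":{"type":"array","items":{"type":"object","properties":{"fingers":{"type":"number"},"x":{"type":"number"},"y":{"type":"number"},"z":{"type":"number"},"ax":{"type":"number"},"ay":{"type":"number"},"az":{"type":"number"}}}},"force":{"type":"number"}},"required":["rows"]}

```bash
mkdir -p pics; ls; cat > h.py <<'E'
import numpy as np, cv2
from station import bot
def shot(cam,name=None):
    c=bot.read_camera(cam); im=cv2.cvtColor(np.asarray(c["pixels"]),cv2.COLOR_RGB2BGR)
    if name: cv2.imwrite(f"pics/{name}.png",im)
    return c,im
def ray(c,u,v):
    f=200/np.tan(np.radians(c["vertical_fov"])/2); T=np.array(c["world_from_camera"])
    d=T[:3,:3]@np.array([(u-c["cx"])/f,(v-c["cy"])/f,1]); return T[:3,3],d/np.linalg.norm(d)
def onz(c,u,v,z):
    o,d=ray(c,u,v); return o+d*(z-o[2])/d[2]
def proj(c,p):
    f=200/np.tan(np.radians(c["vertical_fov"])/2); T=np.array(c["world_from_camera"])
    q=T[:3,:3].T@(np.array(p)-T[:3,3]); return q[0]/q[2]*f+c["cx"],q[1]/q[2]*f+c["cy"]
E
python3 - <<'E'
from h import *
np.set_printoptions(precision=4,suppress=True)
for n in("top","side","wrist"):
    c,im=shot(n,n+"0"); print(n,c["vertical_fov"],c["cx"],c["cy"]); print(np.array(c["world_from_camera"]))
    print([k for k in c])
print(bot.get_obs())
E
```

```text
pics
top 46.566152964093725 320.0949910485074 204.0390286070489
[[-0.0251 -0.9979  0.0603  0.3375]
 [-0.9995  0.0239 -0.021   0.012 ]
 [ 0.0195 -0.0608 -0.998   1.4148]
 [ 0.      0.      0.      1.    ]]
['pixels', 'vertical_fov', 'cx', 'cy', 'world_from_camera']
side 42.589340446211274 329.05948285139345 201.50895720474685
[[ 0.9703 -0.1789  0.1625  0.218 ]
 [-0.2414 -0.7501  0.6157 -0.8237]
 [ 0.0118 -0.6367 -0.7711  1.1049]
 [ 0.      0.      0.      1.    ]]
['pixels', 'vertical_fov', 'cx', 'cy', 'world_from_camera']
wrist 58.31701113407977 314.9570917564149 197.56656305985146
[[ 0.3373  0.8986  0.2807  0.1555]
 [ 0.9414 -0.321  -0.1034  0.6614]
 [-0.0028  0.2992 -0.9542  0.3726]
 [ 0.      0.      0.      1.    ]]
['pixels', 'vertical_fov', 'cx', 'cy', 'world_from_camera']
{'t': 0.15, 'q': array([-1.3361,  0.4776,  0.0223,  1.5562, -0.0115,  1.1093, -0.0831]), 'joint_vel': array([-0.001 , -0.0036,  0.0011, -0.0031,  0.001 ,  0.0001, -0.    ]), 'joint_torque': array([  0.0024, -59.6926,   1.6099, -28.1492,   0.0126,   0.0066,
         0.    ]), 'eef_pos': array([0.2267, 0.6353, 0.2306]), 'tool_rot': array([-0.0001,  0.1705,  0.9854, -0.0007]), 'contact_force': array([ 0.1239, -0.0605, -0.2632]), 'torque': array([ 0.0399, -0.0606, -0.0106]), 'grasp_force': 0.0, 'gripper_width': 0.9991524598273999}
```

View pics/top0.png

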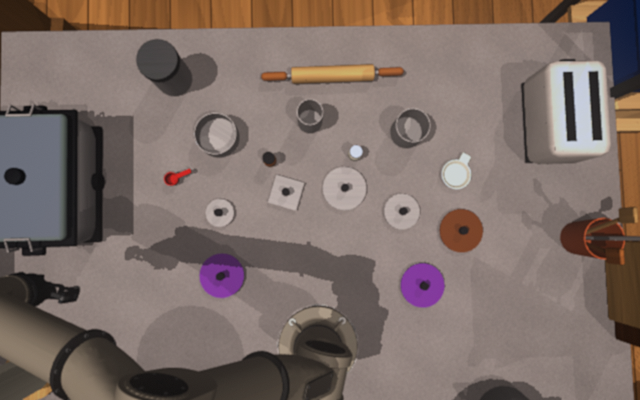

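View pics/side0.png

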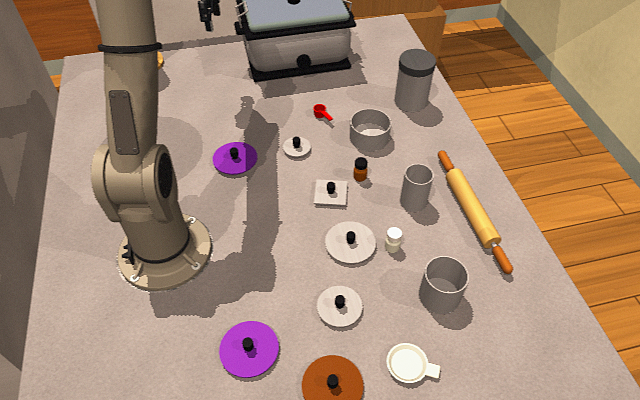

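The top view shows the large canister at (216,134), small (309,115) and medium (411,126). The round steel lids are large (345,188), medium (402,211) and small (219,212), and the scoop is near (172,178). The square lid at (287,191), the spoon rest, and the brown and purple lids are to be left alone.

```bash
python3 - <<'E'
from h import *
np.set_printoptions(precision=4,suppress=True)
c,im=shot("top")
hsv=cv2.cvtColor(im,cv2.COLOR_BGR2HSV)
for n,(u,v) in dict(L=(345,187),M=(403,211),S=(220,212),sq=(286,191),pu=(223,275)).items():
    r=12; sub=im[v-r:v+r,u-r:u+r].max(2)
    m=(sub<60).astype(np.uint8); k,l,st,ce=cv2.connectedComponentsWithStats(m)
    i=1+np.argmax(st[1:,4]); x=ce[i]+[u-r,v-r]; print(n,x,st[i,4],onz(c,*x,0.034))
m=((hsv[...,1]>150)&((hsv[...,0]<6)|(hsv[...,0]>174))&(hsv[...,2]>90)).astype(np.uint8)
m[:,:140]=0; m[:,250:]=0
ys,xs=np.nonzero(m); print("scoop px",xs.min(),xs.max(),ys.min(),ys.max(),len(xs))
P=np.array([onz(c,x,y,0.028)[:2] for x,y in zip(xs,ys)]); 
cen=P.mean(0); U,S,Vt=np.linalg.svd(P-cen); t=(P-cen)@Vt[0]; print(cen,Vt[0],t.min(),t.max())
big=cv2.resize(np.hstack([im[95:165,185:255],im[80:150,275:345],im[90:160,375:445]]),None,fx=3.6,fy=3.6,interpolation=cv2.INTER_CUBIC)
cv2.imwrite("pics/cans.png",big); print(big.shape)
E
```

```text
L [344.4516 187.4194] 31 [ 0.4689 -0.0911  0.034 ]
M [402.9394 210.6667] 33 [ 0.3952 -0.2639  0.034 ]
S [218.2059 212.0882] 34 [0.4043 0.2852 0.034 ]
sq [285.4194 191.5484] 31 [0.4606 0.0852 0.034 ]
pu [220.3478 275.7826] 46 [0.2169 0.2811 0.034 ]
scoop px 164 190 169 184 197
[0.5134 0.412 ] [-0.3905  0.9206] -0.04722389889527171 0.034629407250537626
(252, 756, 3)
```

View pics/cans.png

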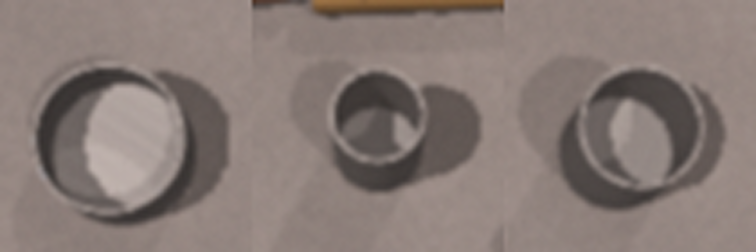

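```bash
cat >> h.py <<'E'
def plan(xyz,yaw):
    "tool y heading wanted (deg, world). prints turn about tool z, then shift in tool axes after turn (mm)"
    from scipy.spatial.transform import Rotation as R
    o=bot.get_obs(); q=o["tool_rot"]; M=R.from_quat([q[1],q[2],q[3],q[0]])
    a=np.radians(yaw); y=np.array([np.cos(a),np.sin(a),0]); z=np.array([0,0,-1.]); x=np.cross(y,z)
    W=R.from_matrix(np.c_[x,y,z]); print("turn deg",np.degrees((M.inv()*W).as_rotvec()).round(2),
     "shift mm",(W.inv().apply(np.array(xyz)-o["eef_pos"])*1000).round(1),"pos",np.round(o["eef_pos"],4),"t",round(o["t"],2))
E
python3 - <<'E'
from h import *
c,_=shot("top")
for n,u,v,z in(("L",215.8,133.3,.065),("S",309.7,112.2,.115),("M",413.3,125.3,.1)): print(n,onz(c,u,v,z))
plan((.522,.392,.2),23)
E
```

```text
L [0.63351766 0.28331837 0.065     ]
S [0.67750331 0.0075254  0.115     ]
M [ 0.63728282 -0.28940273  0.1       ]
turn deg [-5.000e-02  2.000e-02  4.736e+01] shift mm [-339.5  176.6   30.8] pos [0.2268 0.6355 0.2308] t 0.25
```

>>> {"api": "jog_arm", "payload": {
  "rows": [
    {"az":7.9},
    {"az":7.9},
    {"az":7.9},
    {"az":7.9},
    {"az":7.9},
    {"az":7.9},
    {},
    {}
  ]
}}

```text
invalid input
```

>>> {"api": "jog_arm", "payload": {
  "rows": [
    {"x":-34,"y":18},
    {"x":-34,"y":18},
    {"x":-34,"y":18},
    {"x":-34,"y":18},
    {"x":-34,"y":18},
    {"x":-34,"y":18},
    {"x":-34,"y":18},
    {"x":-34,"y":18}
  ]
}}

```text
invalid input
```

```bash
python3 - <<'E'
from h import *
plan((.522,.392,.2),23)
E
```

```text
turn deg [-5.000e-02  2.000e-02  4.736e+01] shift mm [-339.5  176.6   30.8] pos [0.2268 0.6355 0.2308] t 0.25
```

>>> {"api": "jog_arm", "payload": {
  "rows": [
    {"x":0,"y":0,"z":0,"ax":0,"ay":0,"az":7.9,"fingers":85},
    {"x":0,"y":0,"z":0,"ax":0,"ay":0,"az":7.9,"fingers":85},
    {"x":0,"y":0,"z":0,"ax":0,"ay":0,"az":7.9,"fingers":85},
    {"x":0,"y":0,"z":0,"ax":0,"ay":0,"az":7.9,"fingers":85},
    {"x":0,"y":0,"z":0,"ax":0,"ay":0,"az":7.9,"fingers":85},
    {"x":0,"y":0,"z":0,"ax":0,"ay":0,"az":7.9,"fingers":85},
    {"x":0,"y":0,"z":0,"ax":0,"ay":0,"az":0,"fingers":85},
    {"x":-20,"y":10,"z":0,"ax":0,"ay":0,"az":0,"fingers":85}
  ]
}}

```text
t: 1.05
eef_pos: [0.2401, 0.6233, 0.2309]
tool_rot: [-0.001, 0.548, 0.836, -0.0]
contact_force: [-0.3, 0.9, 0.4]
gripper_width: 0.995
grasp_force: 0.0
```

>>> {"api": "jog_arm", "payload": {
  "rows": [
    {"x":-40,"y":20,"fingers":85},
    {"x":-40,"y":20,"fingers":85},
    {"x":-40,"y":20,"fingers":85},
    {"x":-40,"y":20,"fingers":85},
    {"x":-40,"y":20,"fingers":85},
    {"x":-40,"y":20,"fingers":85},
    {"x":-40,"y":20,"fingers":85},
    {"x":-40,"y":26,"fingers":85}
  ]
}}

```text
invalid input
```

>>> {"api": "jog_arm", "payload": {
  "rows": [
    {"x":-40,"y":20,"z":0,"ax":0,"ay":0,"az":0,"fingers":85},
    {"x":-40,"y":20,"z":0,"ax":0,"ay":0,"az":0,"fingers":85},
    {"x":-40,"y":20,"z":5,"ax":0,"ay":0,"az":0,"fingers":85},
    {"x":-40,"y":20,"z":5,"ax":0,"ay":0,"az":0,"fingers":85},
    {"x":-40,"y":20,"z":5,"ax":0,"ay":0,"az":0,"fingers":85},
    {"x":-40,"y":20,"z":5,"ax":0,"ay":0,"az":0,"fingers":85},
    {"x":-40,"y":20,"z":5,"ax":0,"ay":0,"az":0,"fingers":85},
    {"x":-40,"y":20,"z":5,"ax":0,"ay":0,"az":0,"fingers":85}
  ]
}}

```text
t: 1.85
eef_pos: [0.5172, 0.3877, 0.2012]
tool_rot: [-0.0, 0.55, 0.835, 0.0]
contact_force: [0.5, 0.5, 0.3]
gripper_width: 0.996
grasp_force: 0.0
```

```bash
python3 - <<'E'
from h import *
c,im=shot("wrist","w1")
plan((.522,.392,.1),23)
E
```

```text
turn deg [ 0.11  0.35 -0.39] shift mm [ 12.7   3.  100.7] pos [0.5242 0.3791 0.2007] t 1.9
```

View pics/w1.png

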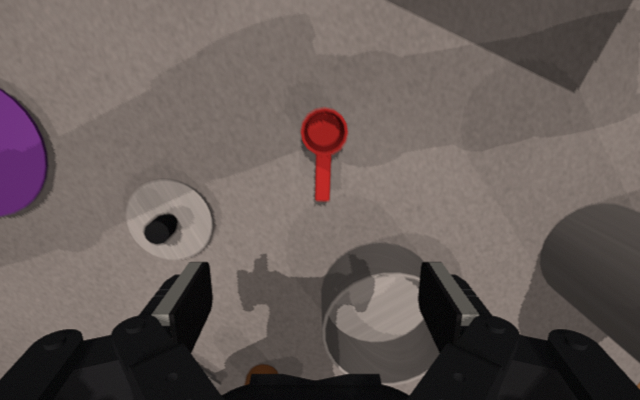

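The wrist view shows the scoop upright, with its cup at (325,131) and handle tip at (322,202). The small lid's knob is at (160,229) and the large canister lies partly behind the fingers.

```bash
cat >> h.py <<'E'
def scoop(c,im,z=.028):
    hsv=cv2.cvtColor(im,cv2.COLOR_BGR2HSV)
    m=((hsv[...,1]>150)&((hsv[...,0]<6)|(hsv[...,0]>174))&(hsv[...,2]>60)).astype(np.uint8)
    k,l,st,ce=cv2.connectedComponentsWithStats(m); i=1+np.argmax(st[1:,4])
    ys,xs=np.nonzero(l==i); P=np.array([onz(c,x,y,z)[:2] for x,y in zip(xs,ys)])
    (cx,cy),(w,h),a=cv2.minAreaRect((P*1e4).astype(np.float32))
    e=np.linalg.svd(P-P.mean(0))[2][0]; t=(P-P.mean(0))@e
    if abs(t.max())<abs(t.min()): e,t=e,t
    else: e=-e; t=-t
    e=-e;t=-t  # point to the long (handle) end
    tip=P.mean(0)+e*t.max(); print("len",np.ptp(t),"dir deg",np.degrees(np.arctan2(e[1],e[0])),"point",tip-e*.027)
E
python3 - <<'E'
from h import *
c,im=shot("wrist"); scoop(c,im); plan((.522,.392,.1),23)
E
```

```text
len 0.08320724460046802 dir deg -67.5542487438573 point [0.52240241 0.3928782 ]
turn deg [ 0.06  0.28 -0.45] shift mm [  9.8   4.3 100.9] pos [0.5219 0.3813 0.2009] t 1.95
```

>>> {"api": "jog_arm", "payload": {
  "rows": [
    {"x":5,"y":2,"z":20,"ax":0,"ay":0,"az":-0.5,"fingers":50},
    {"x":5,"y":2,"z":30,"ax":0,"ay":0,"az":0,"fingers":50},
    {"x":0,"y":0,"z":35,"ax":0,"ay":0,"az":0,"fingers":50},
    {"x":0,"y":0,"z":35,"ax":0,"ay":0,"az":0,"fingers":50},
    {"x":0,"y":0,"z":20,"ax":0,"ay":0,"az":0,"fingers":50},
    {"x":0,"y":0,"z":0,"ax":0,"ay":0,"az":0,"fingers":50},
    {"x":0,"y":0,"z":0,"ax":0,"ay":0,"az":0,"fingers":50},
    {"x":0,"y":0,"z":0,"ax":0,"ay":0,"az":0,"fingers":50}
  ]
}}

```text
t: 2.75
eef_pos: [0.5168, 0.4006, 0.063]
tool_rot: [0.0, 0.548, 0.836, 0.001]
contact_force: [0.5, -0.2, 0.1]
gripper_width: 0.585
grasp_force: 0.0
```

```bash
python3 - <<'E'
from h import *
plan((.5224,.3926,.008),22.5)
E
```

```text
turn deg [ 0.15 -0.06  1.02] shift mm [-9.5  2.1 55. ] pos [0.5168 0.4006 0.063 ] t 2.75
```

>>> {"api": "jog_arm", "payload": {
  "rows": [
    {"x":-5,"y":1,"z":15,"ax":0,"ay":0,"az":0.8,"fingers":50},
    {"x":-4.5,"y":1,"z":20,"ax":0,"ay":0,"az":0,"fingers":50},
    {"x":0,"y":0,"z":15,"ax":0,"ay":0,"az":0,"fingers":50},
    {"x":0,"y":0,"z":5,"ax":0,"ay":0,"az":0,"fingers":50},
    {"x":0,"y":0,"z":0,"ax":0,"ay":0,"az":0,"fingers":50},
    {"x":0,"y":0,"z":0,"ax":0,"ay":0,"az":0,"fingers":10},
    {"x":0,"y":0,"z":0,"ax":0,"ay":0,"az":0,"fingers":5},
    {"x":0,"y":0,"z":0,"ax":0,"ay":0,"az":0,"fingers":5}
  ],
  "force": 40
}}

```text
t: 3.55
eef_pos: [0.5217, 0.3923, 0.0072]
tool_rot: [0.0, 0.554, 0.832, 0.001]
contact_force: [0.4, 0.1, 1.0]
gripper_width: 0.153
grasp_force: 39.5
```

>>> {"api": "jog_arm", "payload": {
  "rows": [
    {"x":0,"y":0,"z":0,"ax":0,"ay":0,"az":0,"fingers":5},
    {"x":0,"y":0,"z":0,"ax":0,"ay":0,"az":0,"fingers":5},
    {"x":0,"y":0,"z":0,"ax":0,"ay":0,"az":0,"fingers":5},
    {"x":0,"y":0,"z":-15,"ax":0,"ay":0,"az":0,"fingers":5},
    {"x":0,"y":0,"z":-30,"ax":0,"ay":0,"az":0,"fingers":5},
    {"x":0,"y":0,"z":-40,"ax":0,"ay":0,"az":0,"fingers":5},
    {"x":0,"y":0,"z":-45,"ax":0,"ay":0,"az":0,"fingers":5},
    {"x":0,"y":0,"z":-10,"ax":0,"ay":0,"az":0,"fingers":5}
  ]
}}

```text
t: 4.35
eef_pos: [0.5239, 0.3933, 0.1526]
tool_rot: [0.001, 0.555, 0.832, 0.004]
contact_force: [-0.5, -0.1, -0.1]
gripper_width: 0.157
grasp_force: 39.3
```

```bash
python3 - <<'E'
from h import *
c,im=shot("wrist","w2")
plan((.6335+.0059,.2833-.0143,.15),22.5)
E
```

```text
turn deg [ 0.42 -0.16  0.13] shift mm [-159.    59.5    1.9] pos [0.5236 0.3932 0.1519] t 4.4
```

View pics/w2.png

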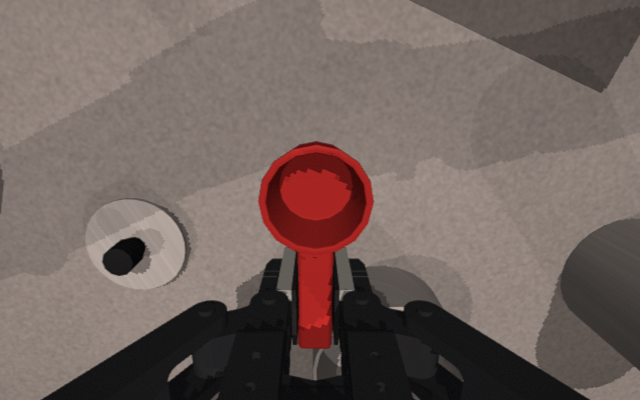

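The scoop is held level with its cup at (316,195). Next I carry it over the large canister.

>>> {"api": "jog_arm", "payload": {
  "rows": [
    {"x":-20,"y":8,"z":0,"ax":0,"ay":0,"az":0,"fingers":5},
    {"x":-30,"y":10,"z":0,"ax":0,"ay":0,"az":0,"fingers":5},
    {"x":-30,"y":12,"z":0,"ax":0,"ay":0,"az":0,"fingers":5},
    {"x":-30,"y":12,"z":0,"ax":0,"ay":0,"az":0,"fingers":5},
    {"x":-30,"y":10,"z":0,"ax":0,"ay":0,"az":0,"fingers":5},
    {"x":-19,"y":7.5,"z":0,"ax":0,"ay":0,"az":0,"fingers":5},
    {"x":0,"y":0,"z":0,"ax":0,"ay":0,"az":0,"fingers":5},
    {"x":0,"y":0,"z":0,"ax":0,"ay":0,"az":0,"fingers":5}
  ]
}}

```text
t: 5.2
eef_pos: [0.6368, 0.2684, 0.1455]
tool_rot: [-0.001, 0.555, 0.832, -0.0]
contact_force: [-0.9, 0.2, 0.6]
gripper_width: 0.149
grasp_force: 39.3
```

>>> {"api": "jog_arm", "payload": {
  "rows": [
    {"x":0,"y":0,"z":0,"ax":0,"ay":0,"az":0,"fingers":5},
    {"x":0,"y":0,"z":0,"ax":0,"ay":0,"az":0,"fingers":5},
    {"x":0,"y":0,"z":10,"ax":0,"ay":0,"az":0,"fingers":5},
    {"x":0,"y":0,"z":20,"ax":0,"ay":0,"az":0,"fingers":5},
    {"x":0,"y":0,"z":20,"ax":0,"ay":0,"az":0,"fingers":5},
    {"x":0,"y":0,"z":10,"ax":0,"ay":0,"az":0,"fingers":5},
    {"x":0,"y":0,"z":0,"ax":0,"ay":0,"az":0,"fingers":5},
    {"x":0,"y":0,"z":0,"ax":0,"ay":0,"az":0,"fingers":5}
  ]
}}

```text
t: 6.0
eef_pos: [0.6376, 0.2682, 0.0865]
tool_rot: [0.0, 0.554, 0.832, 0.0]
contact_force: [0.3, 0.5, 0.7]
gripper_width: 0.152
grasp_force: 39.3
```

```bash
python3 - <<'E'
from h import *
plan((.6335+.0059,.2833-.0143,.015),22.5)
c,im=shot("wrist"); d,i2=shot("side")
u,v=map(int,proj(d,(.6335,.2833,.065)))
a=cv2.resize(i2[v-60:v+60,u-60:u+60],(400,400),interpolation=cv2.INTER_CUBIC)
cv2.imwrite("pics/w3.png",np.hstack([cv2.resize(im[:,120:520],(400,400)),a]))
E
```

```text
turn deg [ 0.01 -0.    0.17] shift mm [ 0.   1.9 71.5] pos [0.6376 0.2682 0.0865] t 6.0
```

View pics/w3.png

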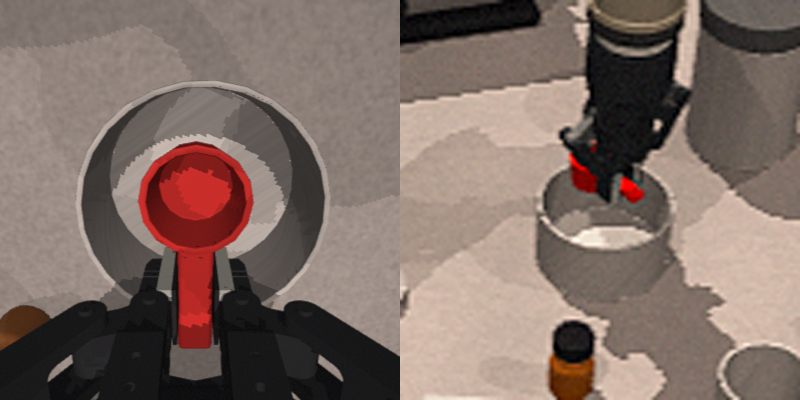

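The cup at (196,200) sits laterally centred in the rim, which spans 78 to 328. I'm lowering it now.

>>> {"api": "jog_arm", "payload": {
  "rows": [
    {"x":0,"y":2,"z":15,"ax":0,"ay":0,"az":0,"fingers":5},
    {"x":0,"y":0,"z":20,"ax":0,"ay":0,"az":0,"fingers":5},
    {"x":0,"y":0,"z":20,"ax":0,"ay":0,"az":0,"fingers":5},
    {"x":0,"y":0,"z":10,"ax":0,"ay":0,"az":0,"fingers":5},
    {"x":0,"y":0,"z":5,"ax":0,"ay":0,"az":0,"fingers":5},
    {"x":0,"y":0,"z":0,"ax":0,"ay":0,"az":0,"fingers":5},
    {"x":0,"y":0,"z":0,"ax":0,"ay":0,"az":0,"fingers":5},
    {"x":0,"y":0,"z":0,"ax":0,"ay":0,"az":0,"fingers":5}
  ]
}}

```text
t: 6.9
eef_pos: [0.6401, 0.269, 0.0173]
tool_rot: [0.0, 0.554, 0.832, 0.001]
contact_force: [-0.4, 0.6, 0.3]
gripper_width: 0.152
grasp_force: 39.3
```

>>> {"api": "jog_arm", "payload": {
  "rows": [
    {"x":0,"y":0,"z":2,"ax":0,"ay":0,"az":0,"fingers":5},
    {"x":0,"y":0,"z":2,"ax":0,"ay":0,"az":0,"fingers":5},
    {"x":0,"y":0,"z":0,"ax":0,"ay":0,"az":0,"fingers":5},
    {"x":0,"y":0,"z":0,"ax":0,"ay":0,"az":0,"fingers":30},
    {"x":0,"y":0,"z":0,"ax":0,"ay":0,"az":0,"fingers":30},
    {"x":0,"y":0,"z":0,"ax":0,"ay":0,"az":0,"fingers":30},
    {"x":0,"y":0,"z":0,"ax":0,"ay":0,"az":0,"fingers":30},
    {"x":0,"y":0,"z":0,"ax":0,"ay":0,"az":0,"fingers":30}
  ]
}}

```text
t: 7.7
eef_pos: [0.6393, 0.2688, 0.0123]
tool_rot: [-0.0, 0.554, 0.832, 0.0]
contact_force: [0.2, 1.1, -0.5]
gripper_width: 0.35
grasp_force: 0.0
```

>>> {"api": "jog_arm", "payload": {
  "rows": [
    {"x":0,"y":0,"z":-15,"ax":0,"ay":0,"az":0,"fingers":30},
    {"x":0,"y":0,"z":-30,"ax":0,"ay":0,"az":0,"fingers":30},
    {"x":0,"y":0,"z":-40,"ax":0,"ay":0,"az":0,"fingers":30},
    {"x":0,"y":0,"z":-45,"ax":0,"ay":0,"az":0,"fingers":30},
    {"x":0,"y":0,"z":-45,"ax":0,"ay":0,"az":0,"fingers":50},
    {"x":0,"y":0,"z":-15,"ax":0,"ay":0,"az":0,"fingers":50},
    {"x":0,"y":0,"z":0,"ax":0,"ay":0,"az":0,"fingers":50},
    {"x":0,"y":0,"z":0,"ax":0,"ay":0,"az":0,"fingers":50}
  ]
}}

```text
t: 8.5
eef_pos: [0.6388, 0.2687, 0.202]
tool_rot: [-0.0, 0.554, 0.832, -0.0]
contact_force: [-0.1, 1.7, -0.9]
gripper_width: 0.582
grasp_force: 0.0
```

```bash
python3 - <<'E'
from h import *
c,im=shot("wrist","w4")
plan((.4043,.2852,.2),0)
scoop(c,im,.033)
E
```

```text
turn deg [-0.14  0.03 22.66] shift mm [  16.7 -234.     0.9] pos [0.6383 0.2685 0.2009] t 8.55
len 0.08286659125132914 dir deg -67.84860868168306 point [0.63955863 0.26930814]
```

View pics/w4.png

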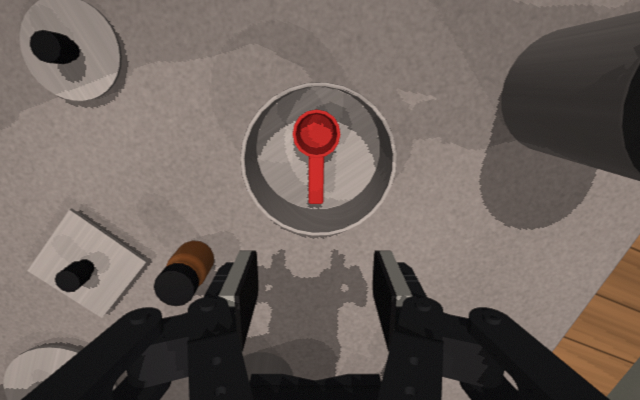

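The scoop stands inside the large canister, cup at (316,132), whose rim spans columns 242–396 and rows 83–236. Next is the small lid.

```bash
cat >> h.py <<'E'
def circ(c,pts,z):
    P=np.array([onz(c,u,v,z)[:2] for u,v in pts]); A=np.c_[2*P,np.ones(len(P))]
    s=np.linalg.lstsq(A,(P**2).sum(1),rcond=None)[0]; r=np.sqrt(s[2]+s[0]**2+s[1]**2); print("circle",s[:2].round(4),"diam mm",2000*r); return s[:2]
E
python3 - <<'E'
from h import *
c,im=shot("wrist"); circ(c,[(242,160),(396,160),(319,83),(319,236)],.065)
E
```

```text
circle [0.635  0.2848] diam mm 122.05640418273981
```

>>> {"api": "jog_arm", "payload": {
  "rows": [
    {"x":0,"y":0,"z":0,"ax":0,"ay":0,"az":7.6,"fingers":50},
    {"x":0,"y":0,"z":0,"ax":0,"ay":0,"az":7.6,"fingers":50},
    {"x":0,"y":0,"z":0,"ax":0,"ay":0,"az":7.5,"fingers":50},
    {"x":3,"y":-25,"z":0,"ax":0,"ay":0,"az":0,"fingers":50},
    {"x":3,"y":-35,"z":0,"ax":0,"ay":0,"az":0,"fingers":50},
    {"x":3,"y":-40,"z":0,"ax":0,"ay":0,"az":0,"fingers":50},
    {"x":3,"y":-40,"z":0,"ax":0,"ay":0,"az":0,"fingers":50},
    {"x":3,"y":-40,"z":0,"ax":0,"ay":0,"az":0,"fingers":50}
  ]
}}

```text
t: 9.4
eef_pos: [0.4569, 0.2833, 0.2006]
tool_rot: [-0.0, 0.707, 0.707, -0.002]
contact_force: [-0.6, 0.5, -0.4]
gripper_width: 0.587
grasp_force: 0.0
```

>>> {"api": "jog_arm", "payload": {
  "rows": [
    {"x":1,"y":-34,"z":10,"ax":0,"ay":0,"az":0,"fingers":50},
    {"x":0,"y":-20,"z":10,"ax":0,"ay":0,"az":0,"fingers":50},
    {"x":0,"y":0,"z":10,"ax":0,"ay":0,"az":0,"fingers":50},
    {"x":0,"y":0,"z":10,"ax":0,"ay":0,"az":0,"fingers":50},
    {"x":0,"y":0,"z":0,"ax":0,"ay":0,"az":0,"fingers":50},
    {"x":0,"y":0,"z":0,"ax":0,"ay":0,"az":0,"fingers":50},
    {"x":0,"y":0,"z":0,"ax":0,"ay":0,"az":0,"fingers":50},
    {"x":0,"y":0,"z":0,"ax":0,"ay":0,"az":0,"fingers":50}
  ]
}}

```text
t: 10.2
eef_pos: [0.4061, 0.285, 0.1626]
tool_rot: [0.0, 0.708, 0.707, 0.0]
contact_force: [-0.0, 0.2, -0.1]
gripper_width: 0.586
grasp_force: 0.0
```

```bash
cat >> h.py <<'E'
def knob(c,im,guess,zt=.044):
    "dark blob near the guess; knob = band of rays: returns centre from blob centroid cast at mid height"
    u,v=map(int,proj(c,guess)); r=45; sub=im[max(v-r,0):v+r,max(u-r,0):u+r].max(2)
    k,l,st,ce=cv2.connectedComponentsWithStats((sub<45).astype(np.uint8)); i=1+np.argmax(st[1:,4])
    p=ce[i]+[max(u-r,0),max(v-r,0)]; print("blob",p.round(1),st[i],"at",onz(c,*p,guess[2]).round(4))
E
python3 - <<'E'
from h import *
c,im=shot("wrist","w5"); knob(c,im,(.4043,.2852,.029)); plan((.4043,.2852,.017),0)
E
```

```text
blob [312.4 187.6] [ 32  31  30  34 792] at [0.4047 0.2833 0.029 ]
turn deg [ 0.03 -0.02 -0.07] shift mm [  0.2  -1.6 145.6] pos [0.4059 0.285  0.1626] t 10.25
```

View pics/w5.png

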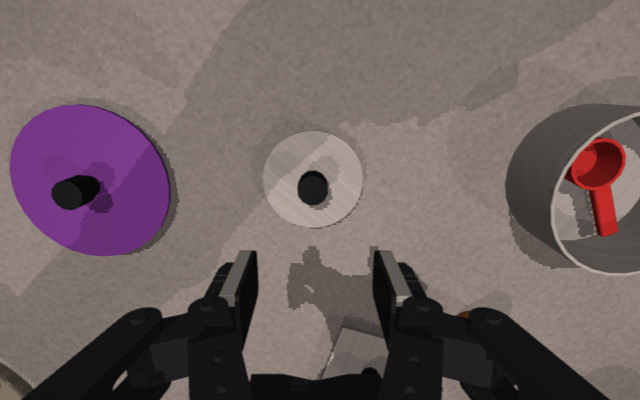

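The small lid's disc spans columns 263–363 and rows 130–228, with its knob at (312,188).

```bash
python3 - <<'E'
from h import *
c,im=shot("wrist"); circ(c,[(263,181),(363,181),(313,130),(313,228)],.014); plan((.4045,.2855,.017),0)
E
```

```text
circle [0.4049 0.2847] diam mm 84.27772688236595
turn deg [ 0.03 -0.02 -0.06] shift mm [  0.5  -1.3 145.6] pos [0.4058 0.285  0.1626] t 10.3
```

>>> {"api": "jog_arm", "payload": {
  "rows": [
    {"x":0,"y":-1,"z":25,"ax":0,"ay":0,"az":0,"fingers":50},
    {"x":0,"y":0,"z":35,"ax":0,"ay":0,"az":0,"fingers":50},
    {"x":0,"y":0,"z":40,"ax":0,"ay":0,"az":0,"fingers":50},
    {"x":0,"y":0,"z":30,"ax":0,"ay":0,"az":0,"fingers":50},
    {"x":0,"y":0,"z":15,"ax":0,"ay":0,"az":0,"fingers":50},
    {"x":0,"y":0,"z":0,"ax":0,"ay":0,"az":0,"fingers":50},
    {"x":0,"y":0,"z":0,"ax":0,"ay":0,"az":0,"fingers":50},
    {"x":0,"y":0,"z":0,"ax":0,"ay":0,"az":0,"fingers":40}
  ],
  "force": 60
}}

```text
t: 11.1
eef_pos: [0.4052, 0.2856, 0.0184]
tool_rot: [0.0, 0.707, 0.707, 0.001]
contact_force: [0.0, 0.0, 0.0]
gripper_width: 0.468
grasp_force: 0.0
```

>>> {"api": "jog_arm", "payload": {
  "rows": [
    {"x":0,"y":0,"z":0,"ax":0,"ay":0,"az":0,"fingers":15},
    {"x":0,"y":0,"z":0,"ax":0,"ay":0,"az":0,"fingers":15},
    {"x":0,"y":0,"z":0,"ax":0,"ay":0,"az":0,"fingers":15},
    {"x":0,"y":0,"z":0,"ax":0,"ay":0,"az":0,"fingers":15},
    {"x":0,"y":0,"z":0,"ax":0,"ay":0,"az":0,"fingers":15},
    {"x":0,"y":0,"z":0,"ax":0,"ay":0,"az":0,"fingers":15},
    {"x":0,"y":0,"z":0,"ax":0,"ay":0,"az":0,"fingers":15},
    {"x":0,"y":0,"z":0,"ax":0,"ay":0,"az":0,"fingers":15}
  ]
}}

```text
t: 11.9
eef_pos: [0.405, 0.2856, 0.0186]
tool_rot: [-0.0, 0.707, 0.707, 0.001]
contact_force: [-0.7, -1.5, 7.2]
gripper_width: 0.262
grasp_force: 58.4
```

>>> {"api": "jog_arm", "payload": {
  "rows": [
    {"x":0,"y":0,"z":-5,"ax":0,"ay":0,"az":0,"fingers":15},
    {"x":0,"y":0,"z":-15,"ax":0,"ay":0,"az":0,"fingers":15},
    {"x":0,"y":0,"z":-30,"ax":0,"ay":0,"az":0,"fingers":15},
    {"x":0,"y":0,"z":-40,"ax":0,"ay":0,"az":0,"fingers":15},
    {"x":0,"y":0,"z":-40,"ax":0,"ay":0,"az":0,"fingers":15},
    {"x":0,"y":0,"z":-40,"ax":0,"ay":0,"az":0,"fingers":15},
    {"x":0,"y":0,"z":-10,"ax":0,"ay":0,"az":0,"fingers":15},
    {"x":0,"y":0,"z":0,"ax":0,"ay":0,"az":0,"fingers":15}
  ]
}}

```text
t: 12.7
eef_pos: [0.4051, 0.2857, 0.1993]
tool_rot: [-0.0, 0.707, 0.707, 0.002]
contact_force: [-0.7, 0.3, -0.6]
gripper_width: 0.256
grasp_force: 58.8
```

>>> {"api": "jog_arm", "payload": {
  "rows": [
    {"x":-15,"y":12,"z":0,"ax":0,"ay":0,"az":0,"fingers":15},
    {"x":-25,"y":20,"z":0,"ax":0,"ay":0,"az":0,"fingers":15},
    {"x":-25,"y":20,"z":0,"ax":0,"ay":0,"az":0,"fingers":15},
    {"x":-25,"y":20,"z":0,"ax":0,"ay":0,"az":0,"fingers":15},
    {"x":-25,"y":20,"z":0,"ax":0,"ay":0,"az":0,"fingers":15},
    {"x":-25,"y":20,"z":0,"ax":0,"ay":0,"az":0,"fingers":15},
    {"x":-25,"y":20,"z":0,"ax":0,"ay":0,"az":0,"fingers":15},
    {"x":-25,"y":20,"z":0,"ax":0,"ay":0,"az":0,"fingers":15}
  ]
}}

```text
t: 13.5
eef_pos: [0.5556, 0.0935, 0.1952]
tool_rot: [-0.001, 0.707, 0.707, -0.002]
contact_force: [1.3, -0.3, -0.8]
gripper_width: 0.259
grasp_force: 58.8
```

>>> {"api": "jog_arm", "payload": {
  "rows": [
    {"x":-30,"y":20,"z":0,"ax":0,"ay":0,"az":0,"fingers":15},
    {"x":-30,"y":20,"z":0,"ax":0,"ay":0,"az":0,"fingers":15},
    {"x":-30,"y":20,"z":0,"ax":0,"ay":0,"az":0,"fingers":15},
    {"x":-30,"y":20,"z":0,"ax":0,"ay":0,"az":0,"fingers":15},
    {"x":-30,"y":20,"z":0,"ax":0,"ay":0,"az":0,"fingers":15},
    {"x":-25,"y":20,"z":0,"ax":0,"ay":0,"az":0,"fingers":15},
    {"x":0,"y":0,"z":0,"ax":0,"ay":0,"az":0,"fingers":15},
    {"x":0,"y":0,"z":0,"ax":0,"ay":0,"az":0,"fingers":15}
  ]
}}

```text
t: 14.3
eef_pos: [0.6749, -0.0809, 0.1948]
tool_rot: [-0.001, 0.708, 0.706, -0.001]
contact_force: [-1.1, 0.7, -0.9]
gripper_width: 0.26
grasp_force: 58.9
```

```bash
python3 - <<'E'
from h import *
c,im=shot("wrist","w6"); plan((.6775,.0075,.19),0); print(proj(c,(.6775,.0075,.115)))
E
```

```text
turn deg [-0.2  -0.04 -0.04] shift mm [87.1  2.6  5.2] pos [ 0.6749 -0.0796  0.1952] t 14.35
(np.float64(318.35538458031255), np.float64(63.51616068283295))
```

View pics/w6.png

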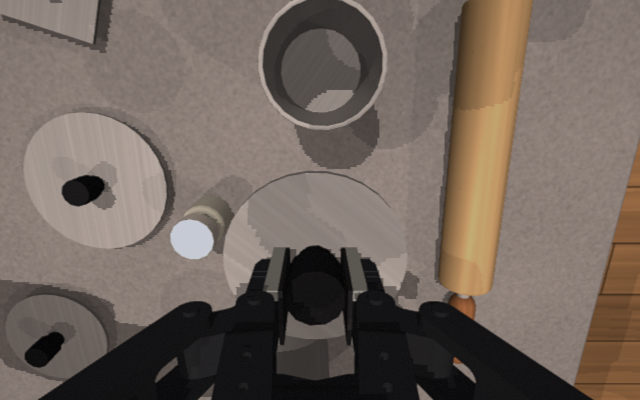

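The small canister's rim spans columns 259–387 with its bottom at row 130. The held lid's disc spans 223–407 with its top at row 171.

```bash
python3 - <<'E'
from h import *
c,im=shot("wrist"); circ(c,[(259,62),(387,62),(323,130)],.115);circ(c,[(223,255),(407,255),(315,171)],.1905); plan((.679,.008,.19),0)
circ(c,[(24,168),(168,192),(84,111),(107,248)],.014)
E
```

```text
circle [0.68   0.0079] diam mm 74.49454666659219
circle [ 0.6754 -0.0791] diam mm 83.42533753353818
turn deg [-0.16 -0.06  0.02] shift mm [86.8  4.   5.7] pos [ 0.675  -0.0788  0.1957] t 14.4
circle [ 0.4704 -0.0906] diam mm 132.5786265348428
```

>>> {"api": "jog_arm", "payload": {
  "rows": [
    {"x":15,"y":2,"z":0,"ax":0,"ay":0,"az":0,"fingers":15},
    {"x":25,"y":2,"z":0,"ax":0,"ay":0,"az":0,"fingers":15},
    {"x":25,"y":0,"z":0,"ax":0,"ay":0,"az":0,"fingers":15},
    {"x":17,"y":0,"z":0,"ax":0,"ay":0,"az":0,"fingers":15},
    {"x":5,"y":0,"z":15,"ax":0,"ay":0,"az":0,"fingers":15},
    {"x":0,"y":0,"z":20,"ax":0,"ay":0,"az":0,"fingers":15},
    {"x":0,"y":0,"z":15,"ax":0,"ay":0,"az":0,"fingers":15},
    {"x":0,"y":0,"z":0,"ax":0,"ay":0,"az":0,"fingers":15}
  ]
}}

```text
t: 15.2
eef_pos: [0.6779, 0.0061, 0.144]
tool_rot: [-0.002, 0.708, 0.707, -0.002]
contact_force: [0.2, -0.3, -1.2]
gripper_width: 0.261
grasp_force: 58.9
```

```bash
python3 - <<'E'
from h import *
plan((.6795,.008,.1236),0)
E
```

```text
turn deg [-0.31  0.06 -0.09] shift mm [ 1.9  1.6 20.4] pos [0.6779 0.0061 0.144 ] t 15.2
```

>>> {"api": "jog_arm", "payload": {
  "rows": [
    {"x":1,"y":1.5,"z":0,"ax":0,"ay":0,"az":0,"fingers":15},
    {"x":0,"y":0,"z":0,"ax":0,"ay":0,"az":0,"fingers":15},
    {"x":0,"y":0,"z":4,"ax":0,"ay":0,"az":0,"fingers":15},
    {"x":0,"y":0,"z":4,"ax":0,"ay":0,"az":0,"fingers":15},
    {"x":0,"y":0,"z":3,"ax":0,"ay":0,"az":0,"fingers":15},
    {"x":0,"y":0,"z":3,"ax":0,"ay":0,"az":0,"fingers":15},
    {"x":0,"y":0,"z":2,"ax":0,"ay":0,"az":0,"fingers":15},
    {"x":0,"y":0,"z":0,"ax":0,"ay":0,"az":0,"fingers":15}
  ]
}}

```text
t: 16.0
eef_pos: [0.6814, 0.0078, 0.1309]
tool_rot: [-0.0, 0.707, 0.707, -0.0]
contact_force: [0.1, 0.6, -1.0]
gripper_width: 0.259
grasp_force: 58.9
```

```bash
python3 - <<'E'
from h import *
plan((.6795,.008,.1236),0); print(bot.get_obs()["contact_force"])
E
```

```text
turn deg [-0.04  0.   -0.04] shift mm [ 0.2 -1.9  7.3] pos [0.6814 0.0078 0.1309] t 16.0
[ 0.11350375  0.56243485 -1.01582936]
```

>>> {"api": "jog_arm", "payload": {
  "rows": [
    {"x":0,"y":-1.5,"z":2,"ax":0,"ay":0,"az":0,"fingers":15},
    {"x":0,"y":0,"z":2,"ax":0,"ay":0,"az":0,"fingers":15},
    {"x":0,"y":0,"z":1.5,"ax":0,"ay":0,"az":0,"fingers":15},
    {"x":0,"y":0,"z":1,"ax":0,"ay":0,"az":0,"fingers":15},
    {"x":0,"y":0,"z":0.5,"ax":0,"ay":0,"az":0,"fingers":15},
    {"x":0,"y":0,"z":0,"ax":0,"ay":0,"az":0,"fingers":15},
    {"x":0,"y":0,"z":0,"ax":0,"ay":0,"az":0,"fingers":15},
    {"x":0,"y":0,"z":0,"ax":0,"ay":0,"az":0,"fingers":15}
  ]
}}

```text
t: 16.8
eef_pos: [0.6802, 0.0078, 0.1244]
tool_rot: [0.0, 0.707, 0.707, 0.0]
contact_force: [0.6, -0.1, -0.0]
gripper_width: 0.256
grasp_force: 58.9
```

>>> {"api": "jog_arm", "payload": {
  "rows": [
    {"x":0,"y":0,"z":0.5,"ax":0,"ay":0,"az":0,"fingers":15},
    {"x":0,"y":0,"z":0.5,"ax":0,"ay":0,"az":0,"fingers":15},
    {"x":0,"y":0,"z":0.4,"ax":0,"ay":0,"az":0,"fingers":15},
    {"x":0,"y":0,"z":0,"ax":0,"ay":0,"az":0,"fingers":15},
    {"x":0,"y":0,"z":0,"ax":0,"ay":0,"az":0,"fingers":15},
    {"x":0,"y":0,"z":0,"ax":0,"ay":0,"az":0,"fingers":15},
    {"x":0,"y":0,"z":0,"ax":0,"ay":0,"az":0,"fingers":15},
    {"x":0,"y":0,"z":0,"ax":0,"ay":0,"az":0,"fingers":15}
  ]
}}

```text
t: 17.6
eef_pos: [0.6804, 0.0077, 0.1238]
tool_rot: [0.0, 0.707, 0.707, 0.0]
contact_force: [-2.0, 1.1, 4.7]
gripper_width: 0.262
grasp_force: 59.5
```

>>> {"api": "jog_arm", "payload": {
  "rows": [
    {"x":0,"y":0,"z":0,"ax":0,"ay":0,"az":0,"fingers":50},
    {"x":0,"y":0,"z":0,"ax":0,"ay":0,"az":0,"fingers":50},
    {"x":0,"y":0,"z":0,"ax":0,"ay":0,"az":0,"fingers":50},
    {"x":0,"y":0,"z":-10,"ax":0,"ay":0,"az":0,"fingers":50},
    {"x":0,"y":0,"z":-20,"ax":0,"ay":0,"az":0,"fingers":50},
    {"x":0,"y":0,"z":-25,"ax":0,"ay":0,"az":0,"fingers":50},
    {"x":0,"y":0,"z":-15,"ax":0,"ay":0,"az":0,"fingers":50},
    {"x":0,"y":0,"z":0,"ax":0,"ay":0,"az":0,"fingers":50}
  ]
}}

```text
t: 18.4
eef_pos: [0.6818, 0.0075, 0.1959]
tool_rot: [0.002, 0.707, 0.707, 0.002]
contact_force: [-0.1, 0.5, 0.2]
gripper_width: 0.583
grasp_force: 0.0
```

```bash
python3 - <<'E'
from h import *
plan((.4704,-.0906,.19),0)
d,i2=shot("side"); c,im=shot("wrist")
u,v=map(int,proj(d,(.68,.008,.1))); a=cv2.resize(i2[v-50:v+50,u-40:u+40],(320,400),interpolation=cv2.INTER_CUBIC)
cv2.imwrite("pics/w7.png",np.hstack([im[:,80:560],a]))
E
```

```text
turn deg [ 0.28 -0.03 -0.05] shift mm [ -98.1 -211.4    5.9] pos [0.6818 0.0075 0.1959] t 18.4
```

View pics/w7.png

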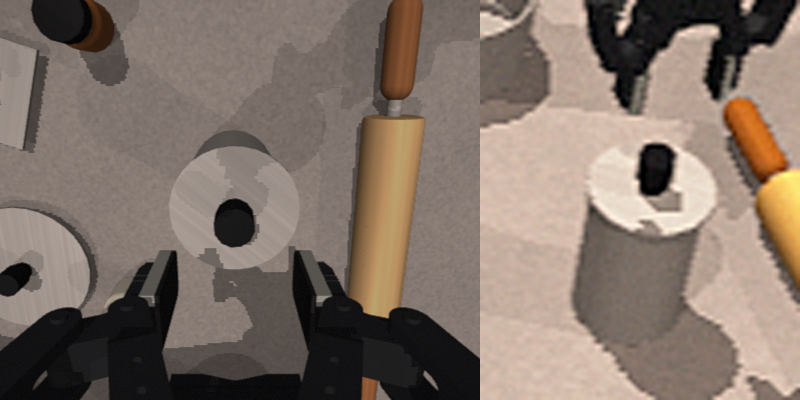

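The small lid lies level on its canister (disc centred at (234,208), knob upright). Next is the large lid.

>>> {"api": "jog_arm", "payload": {
  "rows": [
    {"x":-8,"y":-18,"z":0,"ax":0,"ay":0,"az":0,"fingers":50},
    {"x":-15,"y":-32,"z":0,"ax":0,"ay":0,"az":0,"fingers":50},
    {"x":-17,"y":-38,"z":0,"ax":0,"ay":0,"az":0,"fingers":50},
    {"x":-19,"y":-40,"z":0,"ax":0,"ay":0,"az":0,"fingers":50},
    {"x":-19,"y":-40,"z":10,"ax":0,"ay":0,"az":0,"fingers":50},
    {"x":-14,"y":-30,"z":15,"ax":0,"ay":0,"az":0,"fingers":50},
    {"x":-6.5,"y":-14,"z":15,"ax":0,"ay":0,"az":0,"fingers":50},
    {"x":0,"y":0,"z":0,"ax":0,"ay":0,"az":0,"fingers":50}
  ]
}}

```text
t: 19.3
eef_pos: [0.4637, -0.0913, 0.1506]
tool_rot: [-0.002, 0.708, 0.706, -0.002]
contact_force: [-1.3, -0.4, 0.0]
gripper_width: 0.585
grasp_force: 0.0
```

>>> {"api": "jog_arm", "payload": {
  "rows": [
    {"x":0,"y":0,"z":10,"ax":0,"ay":0,"az":0,"fingers":50},
    {"x":0,"y":0,"z":10,"ax":0,"ay":0,"az":0,"fingers":50},
    {"x":0,"y":0,"z":0,"ax":0,"ay":0,"az":0,"fingers":50},
    {"x":0,"y":0,"z":0,"ax":0,"ay":0,"az":0,"fingers":50},
    {"x":0,"y":0,"z":0,"ax":0,"ay":0,"az":0,"fingers":50},
    {"x":0,"y":0,"z":0,"ax":0,"ay":0,"az":0,"fingers":50},
    {"x":0,"y":0,"z":0,"ax":0,"ay":0,"az":0,"fingers":50},
    {"x":0,"y":0,"z":0,"ax":0,"ay":0,"az":0,"fingers":50}
  ]
}}

```text
t: 20.1
eef_pos: [0.4682, -0.0906, 0.1331]
tool_rot: [0.0, 0.707, 0.707, 0.0]
contact_force: [-0.6, 0.1, -1.2]
gripper_width: 0.585
grasp_force: 0.0
```

```bash
python3 - <<'E'
from h import *
c,im=shot("wrist"); knob(c,im,(.470,-.091,.036)); plan((.4700,-.0908,.018),0)
E
```

```text
blob [315.4 201.4] [  28   27   34   39 1016] at [ 0.4691 -0.092   0.036 ]
turn deg [ 0.02 -0.01 -0.04] shift mm [ -0.2   1.8 115. ] pos [ 0.4682 -0.0906  0.133 ] t 20.15
```

>>> {"api": "jog_arm", "payload": {
  "rows": [
    {"x":0,"y":1.5,"z":15,"ax":0,"ay":0,"az":0,"fingers":50},
    {"x":0,"y":0,"z":25,"ax":0,"ay":0,"az":0,"fingers":50},
    {"x":0,"y":0,"z":30,"ax":0,"ay":0,"az":0,"fingers":50},
    {"x":0,"y":0,"z":25,"ax":0,"ay":0,"az":0,"fingers":50},
    {"x":0,"y":0,"z":14,"ax":0,"ay":0,"az":0,"fingers":50},
    {"x":0,"y":0,"z":5,"ax":0,"ay":0,"az":0,"fingers":50},
    {"x":0,"y":0,"z":0,"ax":0,"ay":0,"az":0,"fingers":50},
    {"x":0,"y":0,"z":0,"ax":0,"ay":0,"az":0,"fingers":40}
  ],
  "force": 60
}}

```text
t: 20.95
eef_pos: [0.4701, -0.0908, 0.0195]
tool_rot: [0.0, 0.707, 0.707, 0.0]
contact_force: [0.8, -0.4, -0.4]
gripper_width: 0.467
grasp_force: 0.0
```

>>> {"api": "jog_arm", "payload": {
  "rows": [
    {"x":0,"y":0,"z":0,"ax":0,"ay":0,"az":0,"fingers":15},
    {"x":0,"y":0,"z":0,"ax":0,"ay":0,"az":0,"fingers":15},
    {"x":0,"y":0,"z":0,"ax":0,"ay":0,"az":0,"fingers":15},
    {"x":0,"y":0,"z":0,"ax":0,"ay":0,"az":0,"fingers":15},
    {"x":0,"y":0,"z":0,"ax":0,"ay":0,"az":0,"fingers":15},
    {"x":0,"y":0,"z":0,"ax":0,"ay":0,"az":0,"fingers":15},
    {"x":0,"y":0,"z":0,"ax":0,"ay":0,"az":0,"fingers":15},
    {"x":0,"y":0,"z":0,"ax":0,"ay":0,"az":0,"fingers":15}
  ],
  "force": 90
}}

```text
t: 21.75
eef_pos: [0.4702, -0.0906, 0.0201]
tool_rot: [0.0, 0.707, 0.707, 0.001]
contact_force: [-2.7, 0.2, 8.9]
gripper_width: 0.255
grasp_force: 87.8
```

>>> {"api": "jog_arm", "payload": {
  "rows": [
    {"x":0,"y":0,"z":-5,"ax":0,"ay":0,"az":0,"fingers":15},
    {"x":0,"y":0,"z":-15,"ax":0,"ay":0,"az":0,"fingers":15},
    {"x":0,"y":0,"z":-25,"ax":0,"ay":0,"az":0,"fingers":15},
    {"x":0,"y":0,"z":-30,"ax":0,"ay":0,"az":0,"fingers":15},
    {"x":0,"y":0,"z":-35,"ax":0,"ay":0,"az":0,"fingers":15},
    {"x":0,"y":0,"z":-35,"ax":0,"ay":0,"az":0,"fingers":15},
    {"x":0,"y":0,"z":-30,"ax":0,"ay":0,"az":0,"fingers":15},
    {"x":0,"y":0,"z":0,"ax":0,"ay":0,"az":0,"fingers":15}
  ]
}}

```text
t: 22.55
eef_pos: [0.472, -0.091, 0.1979]
tool_rot: [0.002, 0.707, 0.707, 0.003]
contact_force: [1.1, 1.4, -2.4]
gripper_width: 0.248
grasp_force: 88.4
```

```bash
python3 - <<'E'
from h import *
plan((.6345,.2843,.19),0)
E
```

```text
turn deg [ 0.45 -0.06 -0.06] shift mm [375.3 162.5   7.9] pos [ 0.472  -0.091   0.1979] t 22.55
```

>>> {"api": "jog_arm", "payload": {
  "rows": [
    {"x":15,"y":7,"z":0,"ax":0,"ay":0,"az":0,"fingers":15},
    {"x":25,"y":11,"z":0,"ax":0,"ay":0,"az":0,"fingers":15},
    {"x":35,"y":15,"z":0,"ax":0,"ay":0,"az":0,"fingers":15},
    {"x":35,"y":15,"z":0,"ax":0,"ay":0,"az":0,"fingers":15},
    {"x":35,"y":15,"z":0,"ax":0,"ay":0,"az":0,"fingers":15},
    {"x":35,"y":15,"z":0,"ax":0,"ay":0,"az":0,"fingers":15},
    {"x":35,"y":15,"z":0,"ax":0,"ay":0,"az":0,"fingers":15},
    {"x":35,"y":15,"z":0,"ax":0,"ay":0,"az":0,"fingers":15}
  ]
}}

```text
t: 23.35
eef_pos: [0.5774, 0.1607, 0.1929]
tool_rot: [-0.0, 0.707, 0.707, -0.001]
contact_force: [-0.0, -0.8, -2.1]
gripper_width: 0.246
grasp_force: 88.4
```

>>> {"api": "jog_arm", "payload": {
  "rows": [
    {"x":35,"y":15,"z":0,"ax":0,"ay":0,"az":0,"fingers":15},
    {"x":35,"y":15,"z":0,"ax":0,"ay":0,"az":0,"fingers":15},
    {"x":30,"y":13,"z":0,"ax":0,"ay":0,"az":0,"fingers":15},
    {"x":18,"y":8,"z":0,"ax":0,"ay":0,"az":0,"fingers":15},
    {"x":7,"y":4,"z":20,"ax":0,"ay":0,"az":0,"fingers":15},
    {"x":0,"y":0,"z":35,"ax":0,"ay":0,"az":0,"fingers":15},
    {"x":0,"y":0,"z":30,"ax":0,"ay":0,"az":0,"fingers":15},
    {"x":0,"y":0,"z":0,"ax":0,"ay":0,"az":0,"fingers":15}
  ]
}}

```text
t: 24.15
eef_pos: [0.6284, 0.2814, 0.1022]
tool_rot: [-0.002, 0.708, 0.706, -0.006]
contact_force: [-1.4, -0.0, -2.3]
gripper_width: 0.247
grasp_force: 88.4
```

```bash
python3 - <<'E'
from h import *
plan((.6345,.2843,.0751),0); c,im=shot("wrist","w8")
E
```

```text
turn deg [-0.58  0.34 -0.1 ] shift mm [ 2.9  6.1 27.1] pos [0.6284 0.2814 0.1022] t 24.15
```

View pics/w8.png

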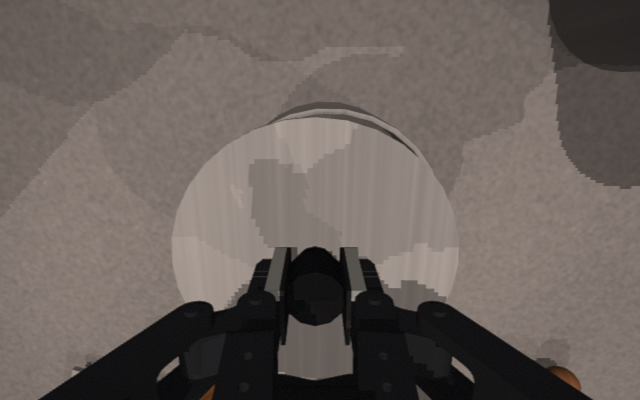

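The canister's rim shows evenly behind the held lid, slightly right of centre, which matches the remaining 6 mm shift.

>>> {"api": "jog_arm", "payload": {
  "rows": [
    {"x":0,"y":0,"z":0,"ax":0,"ay":0,"az":0,"fingers":15},
    {"x":0,"y":0,"z":0,"ax":0,"ay":0,"az":0,"fingers":15},
    {"x":0,"y":0,"z":3,"ax":0,"ay":0,"az":0,"fingers":15},
    {"x":0,"y":0,"z":3,"ax":0,"ay":0,"az":0,"fingers":15},
    {"x":0,"y":0,"z":2,"ax":0,"ay":0,"az":0,"fingers":15},
    {"x":0,"y":0,"z":0,"ax":0,"ay":0,"az":0,"fingers":15},
    {"x":0,"y":0,"z":0,"ax":0,"ay":0,"az":0,"fingers":15},
    {"x":0,"y":0,"z":0,"ax":0,"ay":0,"az":0,"fingers":15}
  ]
}}

```text
t: 25.0
eef_pos: [0.6329, 0.2843, 0.101]
tool_rot: [0.0, 0.707, 0.707, 0.0]
contact_force: [0.7, 0.7, -0.9]
gripper_width: 0.25
grasp_force: 88.5
```

>>> {"api": "jog_arm", "payload": {
  "rows": [
    {"x":0,"y":1.5,"z":3,"ax":0,"ay":0,"az":0,"fingers":15},
    {"x":0,"y":0,"z":5,"ax":0,"ay":0,"az":0,"fingers":15},
    {"x":0,"y":0,"z":5,"ax":0,"ay":0,"az":0,"fingers":15},
    {"x":0,"y":0,"z":4,"ax":0,"ay":0,"az":0,"fingers":15},
    {"x":0,"y":0,"z":4,"ax":0,"ay":0,"az":0,"fingers":15},
    {"x":0,"y":0,"z":3,"ax":0,"ay":0,"az":0,"fingers":15},
    {"x":0,"y":0,"z":0,"ax":0,"ay":0,"az":0,"fingers":15},
    {"x":0,"y":0,"z":0,"ax":0,"ay":0,"az":0,"fingers":15}
  ]
}}

```text
t: 25.8
eef_pos: [0.6344, 0.2843, 0.0769]
tool_rot: [0.0, 0.707, 0.707, 0.0]
contact_force: [0.2, -1.2, -1.9]
gripper_width: 0.247
grasp_force: 88.5
```

>>> {"api": "jog_arm", "payload": {
  "rows": [
    {"x":0,"y":0,"z":0.5,"ax":0,"ay":0,"az":0,"fingers":15},
    {"x":0,"y":0,"z":0,"ax":0,"ay":0,"az":0,"fingers":15},
    {"x":0,"y":0,"z":0,"ax":0,"ay":0,"az":0,"fingers":15},
    {"x":0,"y":0,"z":0,"ax":0,"ay":0,"az":0,"fingers":15},
    {"x":0,"y":0,"z":0,"ax":0,"ay":0,"az":0,"fingers":15},
    {"x":0,"y":0,"z":0,"ax":0,"ay":0,"az":0,"fingers":15},
    {"x":0,"y":0,"z":0,"ax":0,"ay":0,"az":0,"fingers":15},
    {"x":0,"y":0,"z":0,"ax":0,"ay":0,"az":0,"fingers":15}
  ]
}}

```text
t: 26.6
eef_pos: [0.6344, 0.2842, 0.0764]
tool_rot: [-0.0, 0.707, 0.707, -0.0]
contact_force: [0.7, -0.2, -1.8]
gripper_width: 0.248
grasp_force: 88.5
```

>>> {"api": "jog_arm", "payload": {
  "rows": [
    {"x":0,"y":0,"z":0.5,"ax":0,"ay":0,"az":0,"fingers":15},
    {"x":0,"y":0,"z":0.5,"ax":0,"ay":0,"az":0,"fingers":15},
    {"x":0,"y":0,"z":0.5,"ax":0,"ay":0,"az":0,"fingers":15},
    {"x":0,"y":0,"z":0.3,"ax":0,"ay":0,"az":0,"fingers":15},
    {"x":0,"y":0,"z":0,"ax":0,"ay":0,"az":0,"fingers":15},
    {"x":0,"y":0,"z":0,"ax":0,"ay":0,"az":0,"fingers":15},
    {"x":0,"y":0,"z":0,"ax":0,"ay":0,"az":0,"fingers":15},
    {"x":0,"y":0,"z":0,"ax":0,"ay":0,"az":0,"fingers":15}
  ]
}}

```text
t: 27.4
eef_pos: [0.6344, 0.2843, 0.0752]
tool_rot: [-0.0, 0.707, 0.707, 0.0]
contact_force: [-2.7, -0.6, 6.0]
gripper_width: 0.249
grasp_force: 89.3
```

>>> {"api": "jog_arm", "payload": {
  "rows": [
    {"x":0,"y":0,"z":0,"ax":0,"ay":0,"az":0,"fingers":50},
    {"x":0,"y":0,"z":0,"ax":0,"ay":0,"az":0,"fingers":50},
    {"x":0,"y":0,"z":0,"ax":0,"ay":0,"az":0,"fingers":50},
    {"x":0,"y":0,"z":-10,"ax":0,"ay":0,"az":0,"fingers":50},
    {"x":0,"y":0,"z":-25,"ax":0,"ay":0,"az":0,"fingers":50},
    {"x":0,"y":0,"z":-40,"ax":0,"ay":0,"az":0,"fingers":50},
    {"x":0,"y":0,"z":-35,"ax":0,"ay":0,"az":0,"fingers":50},
    {"x":0,"y":0,"z":-10,"ax":0,"ay":0,"az":0,"fingers":50}
  ]
}}

```text
t: 28.2
eef_pos: [0.6369, 0.2848, 0.2001]
tool_rot: [0.001, 0.708, 0.707, 0.004]
contact_force: [0.0, 0.6, 0.9]
gripper_width: 0.582
grasp_force: 0.0
```

```bash
python3 - <<'E'
from h import *
plan((.3952,-.2639,.17),0)
d,i2=shot("side"); c,im=shot("wrist")
u,v=map(int,proj(d,(.634,.284,.06))); a=cv2.resize(i2[v-50:v+50,u-40:u+40],(320,400),interpolation=cv2.INTER_CUBIC)
cv2.imwrite("pics/w9.png",np.hstack([im[:,80:560],a]))
E
```

```text
turn deg [ 0.39 -0.2  -0.07] shift mm [-548.7 -241.7   30.1] pos [0.6369 0.2848 0.2001] t 28.2
```

View pics/w9.png

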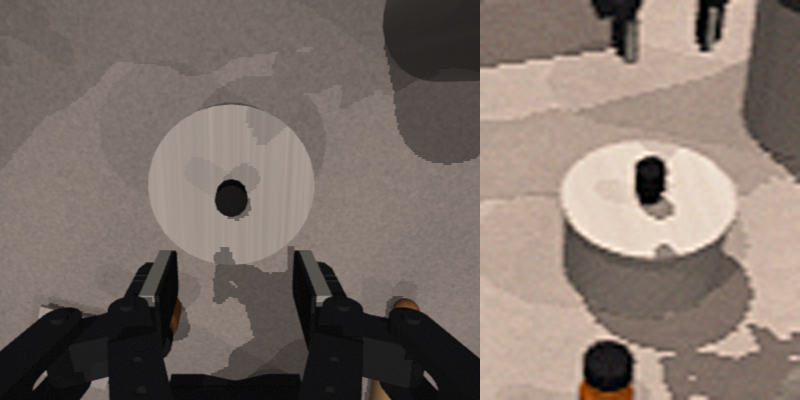

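The large lid lies level on its canister (disc centred at (231,184)). Now the medium lid.

>>> {"api": "jog_arm", "payload": {
  "rows": [
    {"x":-20,"y":-9,"z":0,"ax":0,"ay":0,"az":0,"fingers":50},
    {"x":-35,"y":-15,"z":0,"ax":0,"ay":0,"az":0,"fingers":50},
    {"x":-40,"y":-18,"z":0,"ax":0,"ay":0,"az":0,"fingers":50},
    {"x":-40,"y":-18,"z":0,"ax":0,"ay":0,"az":0,"fingers":50},
    {"x":-40,"y":-18,"z":0,"ax":0,"ay":0,"az":0,"fingers":50},
    {"x":-40,"y":-18,"z":0,"ax":0,"ay":0,"az":0,"fingers":50},
    {"x":-40,"y":-18,"z":0,"ax":0,"ay":0,"az":0,"fingers":50},
    {"x":-40,"y":-18,"z":0,"ax":0,"ay":0,"az":0,"fingers":50}
  ]
}}

```text
t: 29.1
eef_pos: [0.5001, -0.0121, 0.1933]
tool_rot: [-0.001, 0.707, 0.707, -0.001]
contact_force: [0.3, -0.4, 0.4]
gripper_width: 0.582
grasp_force: 0.0
```

>>> {"api": "jog_arm", "payload": {
  "rows": [
    {"x":-40,"y":-17,"z":0,"ax":0,"ay":0,"az":0,"fingers":50},
    {"x":-40,"y":-17,"z":0,"ax":0,"ay":0,"az":0,"fingers":50},
    {"x":-40,"y":-17,"z":0,"ax":0,"ay":0,"az":0,"fingers":50},
    {"x":-40,"y":-17,"z":0,"ax":0,"ay":0,"az":0,"fingers":50},
    {"x":-40,"y":-17,"z":10,"ax":0,"ay":0,"az":0,"fingers":50},
    {"x":-34,"y":-14,"z":15,"ax":0,"ay":0,"az":0,"fingers":50},
    {"x":-20,"y":-9,"z":10,"ax":0,"ay":0,"az":0,"fingers":50},
    {"x":0,"y":0,"z":0,"ax":0,"ay":0,"az":0,"fingers":50}
  ]
}}

```text
t: 29.9
eef_pos: [0.3904, -0.2666, 0.1576]
tool_rot: [-0.002, 0.709, 0.705, -0.002]
contact_force: [0.2, -0.1, 0.1]
gripper_width: 0.588
grasp_force: 0.0
```

>>> {"api": "jog_arm", "payload": {
  "rows": [
    {"x":0,"y":0,"z":0,"ax":0,"ay":0,"az":0,"fingers":50},
    {"x":0,"y":0,"z":0,"ax":0,"ay":0,"az":0,"fingers":50},
    {"x":0,"y":0,"z":0,"ax":0,"ay":0,"az":0,"fingers":50},
    {"x":0,"y":0,"z":0,"ax":0,"ay":0,"az":0,"fingers":50},
    {"x":0,"y":0,"z":0,"ax":0,"ay":0,"az":0,"fingers":50},
    {"x":0,"y":0,"z":0,"ax":0,"ay":0,"az":0,"fingers":50},
    {"x":0,"y":0,"z":0,"ax":0,"ay":0,"az":0,"fingers":50},
    {"x":0,"y":0,"z":0,"ax":0,"ay":0,"az":0,"fingers":50}
  ]
}}

```text
t: 30.7
eef_pos: [0.394, -0.2646, 0.1596]
tool_rot: [0.0, 0.707, 0.707, 0.0]
contact_force: [-0.2, -0.4, 0.4]
gripper_width: 0.582
grasp_force: 0.0
```

```bash
python3 - <<'E'
from h import *
c,im=shot("wrist","w10"); knob(c,im,(.3952,-.2639,.036)); plan((.3952,-.2639,.018),0)
E
```

```text
blob [315.2 188.5] [ 31  29  30  34 817] at [ 0.3947 -0.2642  0.036 ]
turn deg [ 0.   -0.   -0.05] shift mm [  0.7   1.3 141.6] pos [ 0.3939 -0.2646  0.1596] t 30.75
```

View pics/w10.png

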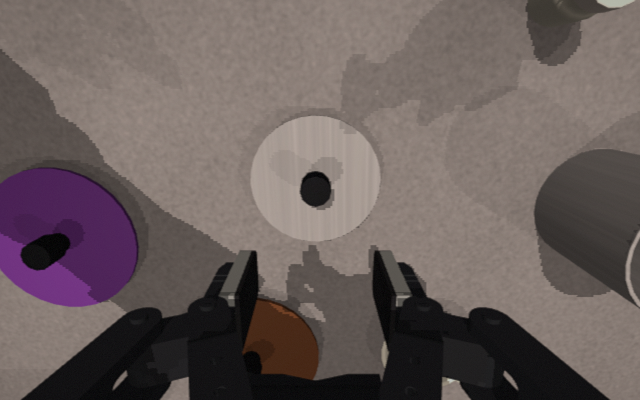

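The medium lid's disc (columns 250–380, rows 115–241) and knob at (315,188) lie where expected.

>>> {"api": "jog_arm", "payload": {
  "rows": [
    {"x":0.5,"y":1,"z":20,"ax":0,"ay":0,"az":0,"fingers":50},
    {"x":0,"y":0,"z":35,"ax":0,"ay":0,"az":0,"fingers":50},
    {"x":0,"y":0,"z":35,"ax":0,"ay":0,"az":0,"fingers":50},
    {"x":0,"y":0,"z":30,"ax":0,"ay":0,"az":0,"fingers":50},
    {"x":0,"y":0,"z":15,"ax":0,"ay":0,"az":0,"fingers":50},
    {"x":0,"y":0,"z":5,"ax":0,"ay":0,"az":0,"fingers":50},
    {"x":0,"y":0,"z":0,"ax":0,"ay":0,"az":0,"fingers":50},
    {"x":0,"y":0,"z":0,"ax":0,"ay":0,"az":0,"fingers":40}
  ],
  "force": 60
}}

```text
t: 31.55
eef_pos: [0.3955, -0.2645, 0.0203]
tool_rot: [0.001, 0.707, 0.707, 0.0]
contact_force: [-0.1, -0.9, 0.4]
gripper_width: 0.471
grasp_force: 0.0
```

>>> {"api": "jog_arm", "payload": {
  "rows": [
    {"x":0,"y":0,"z":0,"ax":0,"ay":0,"az":0,"fingers":15},
    {"x":0,"y":0,"z":0,"ax":0,"ay":0,"az":0,"fingers":15},
    {"x":0,"y":0,"z":0,"ax":0,"ay":0,"az":0,"fingers":15},
    {"x":0,"y":0,"z":0,"ax":0,"ay":0,"az":0,"fingers":15},
    {"x":0,"y":0,"z":0,"ax":0,"ay":0,"az":0,"fingers":15},
    {"x":0,"y":0,"z":0,"ax":0,"ay":0,"az":0,"fingers":15},
    {"x":0,"y":0,"z":0,"ax":0,"ay":0,"az":0,"fingers":15},
    {"x":0,"y":0,"z":0,"ax":0,"ay":0,"az":0,"fingers":15}
  ],
  "force": 80
}}

```text
t: 32.35
eef_pos: [0.3956, -0.2644, 0.0208]
tool_rot: [0.001, 0.707, 0.707, 0.001]
contact_force: [-1.4, 0.4, 8.7]
gripper_width: 0.25
grasp_force: 78.1
```

>>> {"api": "jog_arm", "payload": {
  "rows": [
    {"x":0,"y":0,"z":-5,"ax":0,"ay":0,"az":0,"fingers":15},
    {"x":0,"y":0,"z":-15,"ax":0,"ay":0,"az":0,"fingers":15},
    {"x":0,"y":0,"z":-25,"ax":0,"ay":0,"az":0,"fingers":15},
    {"x":0,"y":0,"z":-30,"ax":0,"ay":0,"az":0,"fingers":15},
    {"x":0,"y":0,"z":-35,"ax":0,"ay":0,"az":0,"fingers":15},
    {"x":0,"y":0,"z":-35,"ax":0,"ay":0,"az":0,"fingers":15},
    {"x":0,"y":0,"z":-30,"ax":0,"ay":0,"az":0,"fingers":15},
    {"x":0,"y":0,"z":0,"ax":0,"ay":0,"az":0,"fingers":15}
  ]
}}

```text
t: 33.15
eef_pos: [0.397, -0.2653, 0.1985]
tool_rot: [0.003, 0.707, 0.707, 0.002]
contact_force: [0.6, 0.8, -1.3]
gripper_width: 0.245
grasp_force: 78.6
```

```bash
python3 - <<'E'
from h import *
plan((.6375,-.38,.195),0)
E
```

```text
turn deg [ 0.44  0.09 -0.05] shift mm [-114.7  240.5    3.5] pos [ 0.397  -0.2653  0.1985] t 33.15
```

>>> {"api": "jog_arm", "payload": {
  "rows": [
    {"x":-10,"y":18,"z":0,"ax":0,"ay":0,"az":0,"fingers":15},
    {"x":-15,"y":32,"z":0,"ax":0,"ay":0,"az":0,"fingers":15},
    {"x":-20,"y":40,"z":0,"ax":0,"ay":0,"az":0,"fingers":15},
    {"x":-20,"y":40,"z":0,"ax":0,"ay":0,"az":0,"fingers":15},
    {"x":-20,"y":40,"z":0,"ax":0,"ay":0,"az":0,"fingers":15},
    {"x":-20,"y":40,"z":0,"ax":0,"ay":0,"az":0,"fingers":15},
    {"x":-10,"y":30,"z":0,"ax":0,"ay":0,"az":0,"fingers":15},
    {"x":0,"y":0,"z":0,"ax":0,"ay":0,"az":0,"fingers":15}
  ]
}}

```text
t: 33.95
eef_pos: [0.6381, -0.3789, 0.1921]
tool_rot: [-0.0, 0.706, 0.708, -0.0]
contact_force: [-0.2, 0.7, -1.5]
gripper_width: 0.249
grasp_force: 78.7
```

>>> {"api": "jog_arm", "payload": {
  "rows": [
    {"x":0,"y":0,"z":0,"ax":0,"ay":0,"az":0,"fingers":15},
    {"x":0,"y":0,"z":0,"ax":0,"ay":0,"az":0,"fingers":15},
    {"x":0,"y":0,"z":0,"ax":0,"ay":0,"az":0,"fingers":15},
    {"x":0,"y":0,"z":0,"ax":0,"ay":0,"az":0,"fingers":15},
    {"x":0,"y":0,"z":0,"ax":0,"ay":0,"az":0,"fingers":15},
    {"x":0,"y":0,"z":0,"ax":0,"ay":0,"az":0,"fingers":15},
    {"x":0,"y":0,"z":0,"ax":0,"ay":0,"az":0,"fingers":15},
    {"x":0,"y":0,"z":0,"ax":0,"ay":0,"az":0,"fingers":15}
  ]
}}

```text
t: 34.75
eef_pos: [0.6348, -0.3792, 0.1946]
tool_rot: [-0.0, 0.707, 0.707, 0.0]
contact_force: [-0.3, 0.2, -0.5]
gripper_width: 0.252
grasp_force: 78.7
```

```bash
python3 - <<'E'
from h import *
c,im=shot("wrist","w11"); plan((.6373,-.2894,.195),0); print(proj(c,(.6373,-.2894,.1)))
E
```

```text
turn deg [-0.   -0.   -0.04] shift mm [89.8  2.5 -0.4] pos [ 0.6348 -0.3792  0.1946] t 34.8
(np.float64(317.7445738647285), np.float64(62.55967360347796))
```

View pics/w11.png

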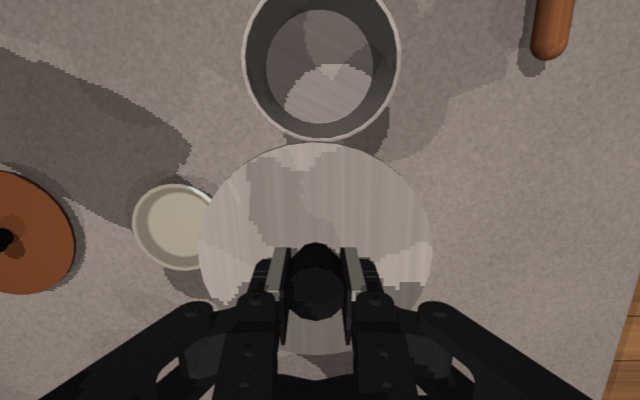

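The medium rim spans columns 242–400 with its bottom at row 140. The held lid spans 199–432 with its top at row 142.

```bash
python3 - <<'E'
from h import *
c,im=shot("wrist"); p=circ(c,[(242,60),(400,60),(321,140)],.1);circ(c,[(199,250),(432,250),(315.5,142)],.188); plan((*p,.195),0)
E
```

```text
circle [ 0.6393 -0.2885] diam mm 97.62545842621682
circle [ 0.6357 -0.3785] diam mm 106.57924866894659
turn deg [-0.   -0.   -0.04] shift mm [90.8  4.4 -0.4] pos [ 0.6349 -0.3792  0.1946] t 34.85
```

>>> {"api": "jog_arm", "payload": {
  "rows": [
    {"x":15,"y":1.5,"z":0,"ax":0,"ay":0,"az":0,"fingers":15},
    {"x":25,"y":2,"z":0,"ax":0,"ay":0,"az":0,"fingers":15},
    {"x":28,"y":0,"z":0,"ax":0,"ay":0,"az":0,"fingers":15},
    {"x":17,"y":0,"z":8,"ax":0,"ay":0,"az":0,"fingers":15},
    {"x":5,"y":0,"z":15,"ax":0,"ay":0,"az":0,"fingers":15},
    {"x":0,"y":0,"z":20,"ax":0,"ay":0,"az":0,"fingers":15},
    {"x":0,"y":0,"z":15,"ax":0,"ay":0,"az":0,"fingers":15},
    {"x":0,"y":0,"z":5,"ax":0,"ay":0,"az":0,"fingers":15}
  ]
}}

```text
t: 35.65
eef_pos: [0.6368, -0.2894, 0.1287]
tool_rot: [-0.002, 0.708, 0.706, -0.001]
contact_force: [0.2, -0.2, -1.5]
gripper_width: 0.25
grasp_force: 78.7
```

>>> {"api": "jog_arm", "payload": {
  "rows": [
    {"x":0,"y":0,"z":0,"ax":0,"ay":0,"az":0,"fingers":15},
    {"x":0,"y":0,"z":0,"ax":0,"ay":0,"az":0,"fingers":15},
    {"x":0,"y":0,"z":0,"ax":0,"ay":0,"az":0,"fingers":15},
    {"x":0,"y":0,"z":0,"ax":0,"ay":0,"az":0,"fingers":15},
    {"x":0,"y":0,"z":0,"ax":0,"ay":0,"az":0,"fingers":15},
    {"x":0,"y":0,"z":0,"ax":0,"ay":0,"az":0,"fingers":15},
    {"x":0,"y":0,"z":0,"ax":0,"ay":0,"az":0,"fingers":15},
    {"x":0,"y":0,"z":0,"ax":0,"ay":0,"az":0,"fingers":15}
  ]
}}

```text
t: 36.45
eef_pos: [0.6385, -0.2892, 0.1317]
tool_rot: [0.0, 0.707, 0.707, 0.0]
contact_force: [-0.6, 0.2, -1.7]
gripper_width: 0.251
grasp_force: 78.7
```

Aligned to within 1 mm, so I'm descending 19 mm.

>>> {"api": "jog_arm", "payload": {
  "rows": [
    {"x":0,"y":0,"z":4,"ax":0,"ay":0,"az":0,"fingers":15},
    {"x":0,"y":0,"z":5,"ax":0,"ay":0,"az":0,"fingers":15},
    {"x":0,"y":0,"z":4,"ax":0,"ay":0,"az":0,"fingers":15},
    {"x":0,"y":0,"z":4,"ax":0,"ay":0,"az":0,"fingers":15},
    {"x":0,"y":0,"z":2,"ax":0,"ay":0,"az":0,"fingers":15},
    {"x":0,"y":0,"z":0,"ax":0,"ay":0,"az":0,"fingers":15},
    {"x":0,"y":0,"z":0,"ax":0,"ay":0,"az":0,"fingers":15},
    {"x":0,"y":0,"z":0,"ax":0,"ay":0,"az":0,"fingers":15}
  ]
}}

```text
t: 37.25
eef_pos: [0.6386, -0.2894, 0.1128]
tool_rot: [0.0, 0.707, 0.707, 0.0]
contact_force: [0.2, 0.3, -0.5]
gripper_width: 0.25
grasp_force: 78.7
```

>>> {"api": "jog_arm", "payload": {
  "rows": [
    {"x":0,"y":0,"z":0.5,"ax":0,"ay":0,"az":0,"fingers":15},
    {"x":0,"y":0,"z":0.5,"ax":0,"ay":0,"az":0,"fingers":15},
    {"x":0,"y":0,"z":0.5,"ax":0,"ay":0,"az":0,"fingers":15},
    {"x":0,"y":0,"z":0.3,"ax":0,"ay":0,"az":0,"fingers":15},
    {"x":0,"y":0,"z":0,"ax":0,"ay":0,"az":0,"fingers":15},
    {"x":0,"y":0,"z":0,"ax":0,"ay":0,"az":0,"fingers":15},
    {"x":0,"y":0,"z":0,"ax":0,"ay":0,"az":0,"fingers":15},
    {"x":0,"y":0,"z":0,"ax":0,"ay":0,"az":0,"fingers":15}
  ]
}}

```text
t: 38.05
eef_pos: [0.6385, -0.2892, 0.111]
tool_rot: [0.0, 0.707, 0.707, 0.0]
contact_force: [-1.0, 0.9, 1.8]
gripper_width: 0.249
grasp_force: 79.1
```

Seated, with light contact at z = 0.111. I'm releasing and lifting off.

>>> {"api": "jog_arm", "payload": {
  "rows": [
    {"x":0,"y":0,"z":0.3,"ax":0,"ay":0,"az":0,"fingers":50},
    {"x":0,"y":0,"z":0,"ax":0,"ay":0,"az":0,"fingers":50},
    {"x":0,"y":0,"z":0,"ax":0,"ay":0,"az":0,"fingers":50},
    {"x":0,"y":0,"z":-10,"ax":0,"ay":0,"az":0,"fingers":50},
    {"x":0,"y":0,"z":-25,"ax":0,"ay":0,"az":0,"fingers":50},
    {"x":0,"y":0,"z":-35,"ax":0,"ay":0,"az":0,"fingers":50},
    {"x":0,"y":0,"z":-30,"ax":0,"ay":0,"az":0,"fingers":50},
    {"x":0,"y":0,"z":0,"ax":0,"ay":0,"az":0,"fingers":50}
  ]
}}

```text
t: 38.85
eef_pos: [0.6407, -0.2913, 0.2165]
tool_rot: [0.004, 0.708, 0.707, 0.002]
contact_force: [-0.0, 0.7, 1.3]
gripper_width: 0.588
grasp_force: 0.0
```

```bash
python3 - <<'E'
from h import *
d,i2=shot("side"); c,im=shot("wrist")
A=[]
for p in((.6385,-.289,.09),(.68,.008,.1),(.634,.284,.06)):
    u,v=map(int,proj(d,p)); A.append(cv2.resize(i2[v-50:v+50,u-50:u+50],(266,266),interpolation=cv2.INTER_CUBIC))
cv2.imwrite("pics/w12.png",np.vstack([np.hstack(A),cv2.resize(im[50:,:],(798,330*1))[:330]]))
E
```

```text
(no output)
```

View pics/w12.png

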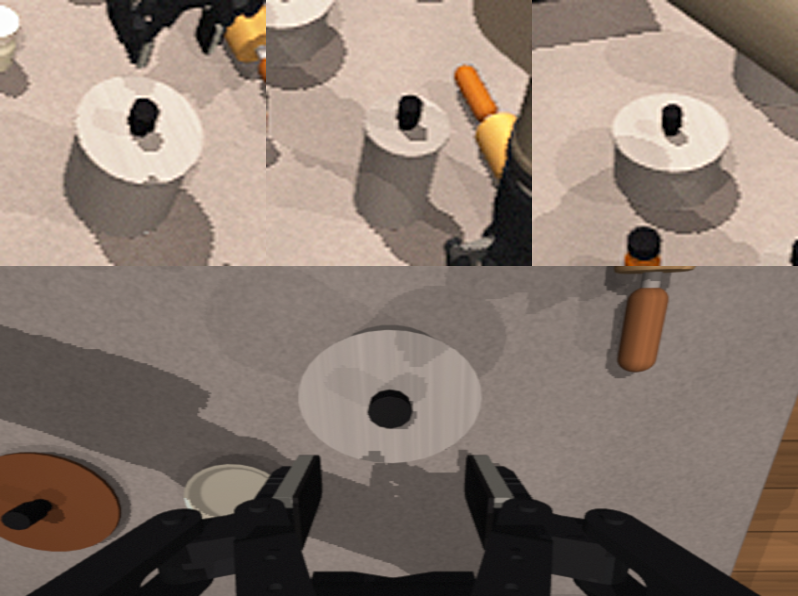

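All three canisters are shut with level lids (medium knob at (390,408)). The gripper is clear, so I'm handing in.

```bash
python3 -c "
from station import bot
print(bot.hand_in())"
```

```text
the job is handed in; nothing more can be done
None
```

The job is handed in after about 39 s of robot time: the red scoop is inside the large canister and all three canisters are shut with their own round lids, which look fully seated and level in the final images; the square lid and the spoon rest were not touched.

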